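Put the seasonings away in the sloping rack, in order of height

ROBOT

A 6-joint arm with a two-finger parallel gripper is mounted at the origin on a cart in front of the work surface, level with it; the furniture and walls round the work are solid. World frame = base frame: x ahead of the robot, y to its left, z up, the work surface at z = 0. Lengths are in m, angles in rad, forces in N, time in s.
With the tool pointing down it reaches from about 0.25 to 0.775 m from the base axis. Payload 4 kg.
Tool frame: the origin (TCP) lies on the centre line of the jaws, within the pads' length; the fingertips stand arm.tip_extent ahead of it and the grasp point (between the pads) lies 5 mm behind it (arm.tip_extent is the distance from the TCP to the fingertips, in m); z points along the fingers, y is the line along which they close (so a half turn about z gives the same grasp; the last joint's range is limited). The gripper opens to 85 mm and grips with 20 to 120 N. Pads are 22 mm wide; open, the fingers measure 114 mm over their backs; the gripper's body (76 mm by 85 mm) begins 54 mm behind the grasp point. The pads swing forward as they close: fully open they stand 13 mm farther back than shut.
Start: joints at [1.15, 0.087, 1.371, -0, 1.684, -0.103], TCP at [0.172, 0.522, 0.245] pointing down, gripper open.
Joint ranges: [-3.1, 3.1], [-0.76, 2.03], [0.27, 2.55], [-1.08, 4.22], [0.17, 2.65], [-2.57, 2.57]. Speed limits (rad/s): [2.79, 2.79, 3.14, 3.14, 3.14, 3.14].

INTERFACE

Orientations are given as [roll, pitch, yaw] about the fixed x, y, z axes, in that order (R = Rz(yaw) Ry(pitch) Rx(roll)).
In Python, from bench import arm gives the robot as it stands. The module is installed in compiled form; this text tells all that it offers.
- The arm moves only by the tool step_arm, never from a script. Its argument "series" is text: rows parted by semicolons, each of 6 numbers parted by spaces: the shift along the tool's x, y, z in cm, then the turn, a rotation vector about the tool's x, y, z in rad. In form: x y z wx wy wz; .... A call has 1 to 10 rows; each row is the pose to reach, as a shift and turn from the pose commanded when the call began, along the tool's axes at that moment; what a row does not reach only later rows make up. A row lasts 1/8 s, in which the tool goes at most 62.5 mm and 10.7 degrees, less where a joint would pass 70% of its speed; a pose out of reach is approached as far as the arm can. A call with a gripper value outside its range is refused whole. "gripper" is the finger opening in cm, from 0 to 8.54, set as the call begins (left out, the last holds). The fingers move at their own pace and stop on an object; "newtons" is the grip in N (left out, the last holds). Time passes only in rows, so rows that repeat a pose let the fingers close. It gives the time, the measured TCP pose, the force, the opening and the grip force at its end, in the units of the state.
- arm.state(): the state, without advancing time (a new reading comes with each control period).
- arm.get_image(name): name is "side" or "top"; returns a dict with "pixels" (420x560x3 uint8, red, green, blue), "intrinsics" (3x3 intrinsics, pixels), "R" (3x3) and "t" (3): a world point X has camera coordinates R X + t. Camera axes: x right, y down, z forward; pixel columns grow to the right and rows downward; lengths in m; the calibration is good to about 2 mm. A picture is of the moment at which its call begins. There is no depth.
- arm.close_job(): hands the job in; it is judged then, once.
The state is a dict: "clock": time; "joints": joint angles; "dq": joint speeds; "joint_torque": joint torques, N m; "eef_pos": TCP position; "tool_rot": TCP orientation; "wrist_force": force on the tool from outside, world axes, zero at the start; "ft_torque": the same for the moment, N m; "width": opening from 0.0 (shut) to 1.0 (fully open); "finger_force": force on a finger pad.
Only numpy, scipy, OpenCV 4.12 (cv2) and the standard library are available. Lean on these libraries where they do the work, as an engineer would, in place of code of your own. Each camera call takes 0.05 s, during which the arm holds its last target. There are 200 camera calls.

TASK

Put the pepper mill, the black-capped spice jar, the salt shaker and the garlic bulb that stands with them away in the walnut rack, one to a bay and standing upright, in order of height: the tallest at the rack's high end, down to the shortest at its low end. Set each down gently (no dropping) without tipping anything over, and leave the dropper bottle and the yellow-capped jar where they are.

Things in the scene. Friction and masses are not known exactly. Their poses are not given: they have to be found in the camera images.
- rack: dark walnut rack, fixed, 294 x 86 mm, four open bays in a row. Origin: centre of its underside; z up; x along the row from the HIGH end (x=-147, end board 107 tall) to the LOW end (x=+147, end board 26 tall). Bay centres x (length): -103 (74), -32 (60), +33 (62), +104 (72) mm; y=0, each 74 wide. Bay floors at z=12. Dividers 4 thick, tops at z=24; side lips at y=+-40, 6 thick, tops at z=20
- rack_high_end (a point): middle of the top edge of the rack's high end board (rack frame x=-143.5, y=0, z=107 mm); the board is 7 mm thick with a grip slot. From it a 5 mm steel rod on each side (rack y=+-40) slopes down to the low end: rod height z = 75, 55, 37, 17 mm at the four bay centres, from high to low end
- pepper_mill: brown wooden pepper mill, 170 tall, largest diameter 58 mm, with a round turned head 49 mm across at 123 to 159 mm height and a small metal knob on top (the head does not turn). Origin: centre of its underside, z up along it. About 0.18 kg
- spice_jar: clear round spice jar with a BLACK cap (a dark blue disc on top), 105 tall, diameter 41 mm from bottom to top. Origin: centre of its underside, z up. About 0.11 kg
- salt_shaker: glass salt shaker with a grey domed metal top, 90 tall; round, 44 mm across up to 74 mm height, the top 34 mm across. Origin: centre of its underside, z up. About 0.1 kg
- garlic: whole pinkish-white garlic bulb, 53 tall, about 53 mm across at its widest (some 20 to 25 mm up), narrowing to a tip. Origin: centre of its underside, z up through the tip. 31 g
- vanilla_bottle: bystander, to be left alone: small brown dropper bottle with a black rubber top, 102 tall, diameter 33 mm. Origin: centre of its underside
- yellow_jar: bystander, to be left alone: spice jar with a YELLOW cap, 96 tall, diameter 42 mm. Origin: centre of its underside

How it is judged:
At the end, for the whole second after the job is handed in: From the high end the bays hold mill, spice jar, salt shaker, garlic: each within 12-14 mm of its bay centre along the row and 22 mm across, on the bay floor (6 mm), upright (0.12 rad; garlic 0.3), at rest. Dropper bottle and yellow-capped jar upright within 30 mm of their start (x of pepper_mill in the frame of rack between -0.115 and -0.091 m and y of pepper_mill in the frame of rack between -0.022 and 0.022 m and z of pepper_mill in the frame of rack between 0.007 and 0.018 m and angle between each of pepper_mill, spice_jar, salt_shaker, vanilla_bottle, yellow_jar's own z axis and vertical below 0.12 rad and linear speed of each of pepper_mill, spice_jar, salt_shaker, garlic below 0.02 m/s and x of spice_jar in the frame of rack between -0.046 and -0.018 m and y of spice_jar in the frame of rack between -0.022 and 0.022 m and z of spice_jar in the frame of rack between 0.007 and 0.018 m and x of salt_shaker in the frame of rack between 0.0195 and 0.0465 m and y of salt_shaker in the frame of rack between -0.022 and 0.022 m and z of salt_shaker in the frame of rack between 0.007 and 0.018 m and x of garlic in the frame of rack between 0.09 and 0.118 m and y of garlic in the frame of rack between -0.022 and 0.022 m and z of garlic in the frame of rack between 0.007 and 0.018 m and angle between garlic's own z axis and vertical below 0.3 rad and distance of each of vanilla_bottle, yellow_jar from where it was at the start of the episode below 0.03 m); the robot touches nothing.
It fails at once if the pepper mill, spice jar or salt shaker is tipped over (angle between any of pepper_mill, spice_jar, salt_shaker's own z axis and vertical above 0.7 rad).
It fails at once if the dropper bottle or the yellow-capped jar is pushed aside (30 mm) or knocked over (distance of any of vanilla_bottle, yellow_jar from where it was at the start of the episode above 0.03 m or angle between any of vanilla_bottle, yellow_jar's own z axis and vertical above 0.5 rad).
It fails at once if something is dropped into the rack from more than about 2 cm (it reaches the rack faster than 0.6 m/s), or pressed on it with over 80 N (contact force between any of pepper_mill, spice_jar, salt_shaker, garlic and rack above 80 N or (linear speed of pepper_mill above 0.6 m/s and z of pepper_mill in the frame of rack below 0.06 m and horizontal distance between pepper_mill and rack below 0.15 m) or (linear speed of spice_jar above 0.6 m/s and z of spice_jar in the frame of rack below 0.06 m and horizontal distance between spice_jar and rack below 0.15 m) or (linear speed of salt_shaker above 0.6 m/s and z of salt_shaker in the frame of rack below 0.06 m and horizontal distance between salt_shaker and rack below 0.15 m) or (linear speed of garlic above 0.6 m/s and z of garlic in the frame of rack below 0.06 m and horizontal distance between garlic and rack below 0.15 m)).
It also fails if it takes over 112 s, if anything falls off the work surface, if the arm or the gripper's body presses on something with over 40 N, if the wrist force passes 120 N, or if a joint passes its speed limit or range.

## Working session

There is one attempt and no reset: what is moved stays moved. The work goes in short steps, Python scripts to look and compute and a tool call to move; the robot and the scene stay as the last step left them, time stands still between calls to the robot, and variables do not carry over. Pictures are saved under pics/ and viewed, at most 14 in all, crops included, and the job is handed in when it is done.

Besides the shell and the picture viewer there is one more tool, called after "Emit:" by a JSON object that holds its "api" and its "payload". step_arm: Moves the arm, as the interface text tells. Its arguments: {"type":"object","properties":{"series":{"type":"string"},"gripper":{"type":"number"},"newtons":{"type":"number"}},"required":["series"]}

```bash
mkdir -p pics; python3 - <<'E'
from bench import arm
import cv2,numpy as np,pickle
print(arm.state(), arm.tip_extent)
D={}
for n in("side","top"):
    d=arm.get_image(n); D[n]=d
    cv2.imwrite(f"pics/{n}0.png",cv2.resize(d["pixels"][:,:,::-1],(784,588),interpolation=cv2.INTER_CUBIC))
    print(n,d["intrinsics"],d["R"],d["t"],"cam",-d["R"].T@d["t"])
pickle.dump(D,open("cam0.pkl","wb"))
E
```

```text
{'clock': 0.0, 'joints': array([ 1.14987455e+00,  8.79324607e-02,  1.37226137e+00, -1.56246424e-05,
        1.68357640e+00, -1.03106073e-01]), 'dq': array([-0.00060946, -0.00239192,  0.00092094, -0.00315671,  0.00068724,
       -0.00073515]), 'joint_torque': array([-5.11351482e-04, -3.51882470e+01, -3.13264203e+01, -3.33173775e-04,
        1.11723898e-02, -1.51696418e-05]), 'eef_pos': array([0.17169286, 0.52202745, 0.24414779]), 'tool_rot': array([-3.13942504e+00, -2.08676862e-04,  2.82377498e+00]), 'wrist_force': array([-0.37394856, -0.17117272, -0.29867337]), 'ft_torque': array([ 0.0227659 , -0.02033075, -0.03532663]), 'finger_force': 0.0, 'width': 0.9989587051244835} 0.014
side [[381.92589607   0.         279.32992081]
 [  0.         381.92589607 208.78994248]
 [  0.           0.           1.        ]] [[-0.99908202 -0.04008534  0.01510874]
 [-0.0379349   0.66402492 -0.74674751]
 [ 0.01990104 -0.74663516 -0.664936  ]] [ 0.58965073 -0.00231609  1.0158303 ] cam [0.5688055  0.78362891 0.66482371]
top [[449.93239831   0.         280.12323513]
 [  0.         449.93239831 209.40624258]
 [  0.           0.           1.        ]] [[-0.01939746 -0.99979911  0.00504724]
 [-0.9805647   0.01803804 -0.19536506]
 [ 0.19523477 -0.00873873 -0.9807176 ]] [0.13633117 0.56657882 1.01436143] cam [0.36017305 0.13494805 1.10480372]
```

View pics/side0.png

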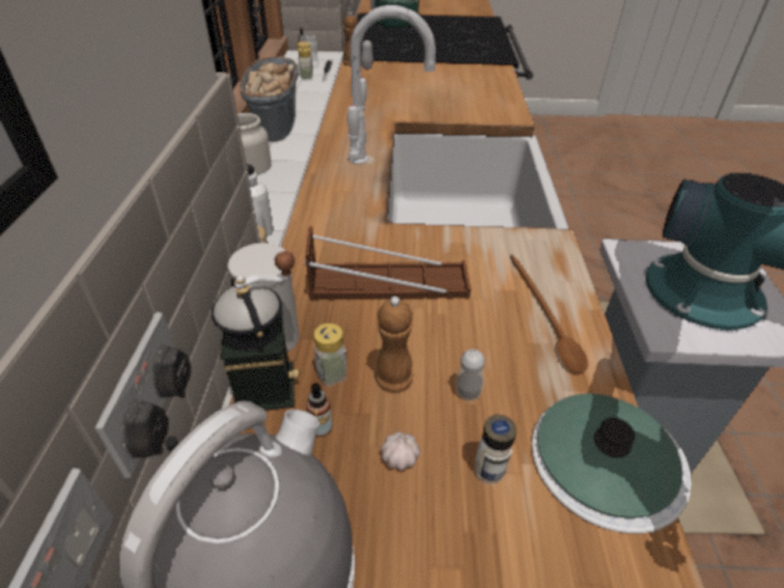

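View pics/top0.png

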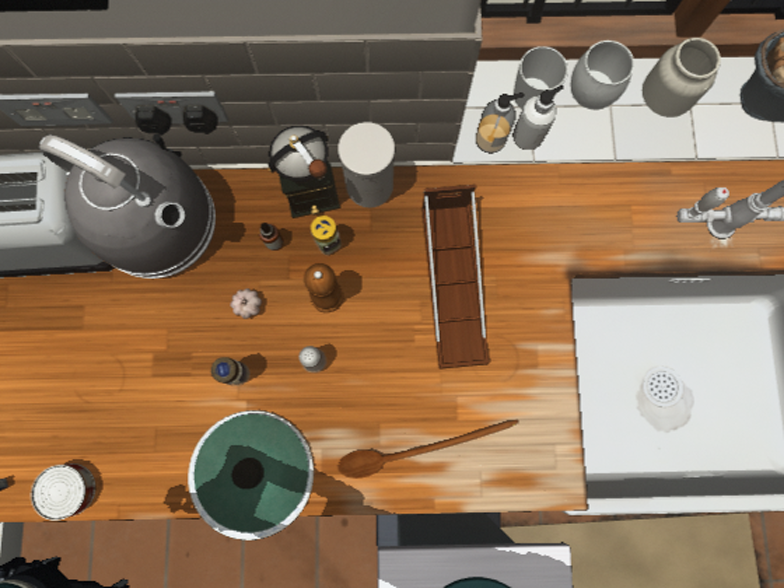

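```bash
cat > h.py <<'E'
import numpy as np,cv2,pickle
def proj(d,X):
    X=np.atleast_2d(X); c=X@d["R"].T+d["t"]; p=c@d["intrinsics"].T; return p[:,:2]/p[:,2:]
def ray(d,uv,z):
    v=d["R"].T@np.linalg.inv(d["intrinsics"])@np.array([*uv,1.]); c=-d["R"].T@d["t"]
    return c+v*(z-c[2])/v[2]
def crop(d,c0,c1,r0,r1,s,name):
    im=cv2.resize(d["pixels"][r0:r1,c0:c1,::-1],None,fx=s,fy=s,interpolation=cv2.INTER_CUBIC)
    for c in range((c0//20+1)*20,c1,20): cv2.line(im,(int((c-c0)*s),0),(int((c-c0)*s),6),(0,255,0),1); cv2.putText(im,str(c),(int((c-c0)*s)-12,16),0,.4,(0,255,0),1)
    for r in range((r0//20+1)*20,r1,20): cv2.line(im,(0,int((r-r0)*s)),(6,int((r-r0)*s)),(0,255,0),1); cv2.putText(im,str(r),(8,int((r-r0)*s)+4),0,.4,(0,255,0),1)
    cv2.imwrite(name,im)
E
python3 - <<'E'
from h import *
D=pickle.load(open("cam0.pkl","rb"))
crop(D["top"],145,360,125,285,3.7,"pics/ct.png")
crop(D["side"],205,400,160,350,3.1,"pics/cs.png")
for n in D: print(n,proj(D[n],[.172,.522,.245]))
E
```

```text
side [[607.2208946  335.52028713]]
top [[ 62.93791454 410.79799317]]
```

View pics/ct.png

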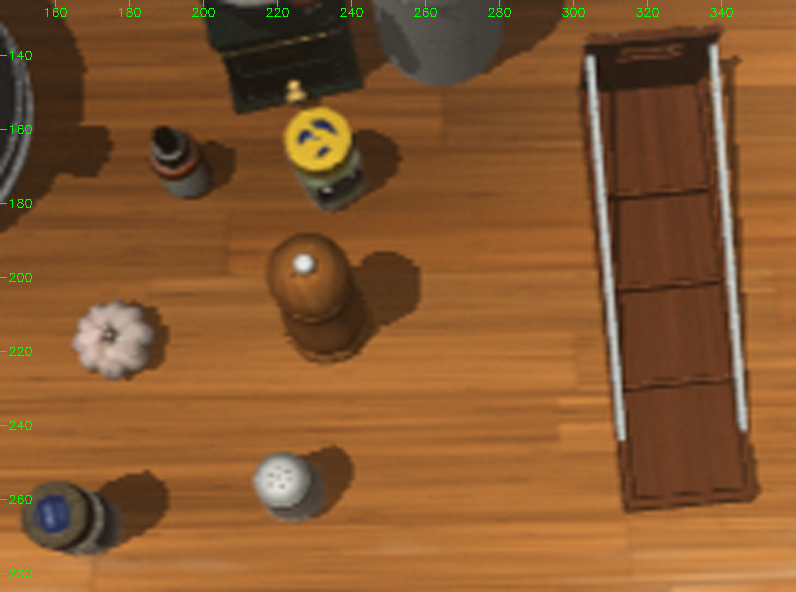

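View pics/cs.png

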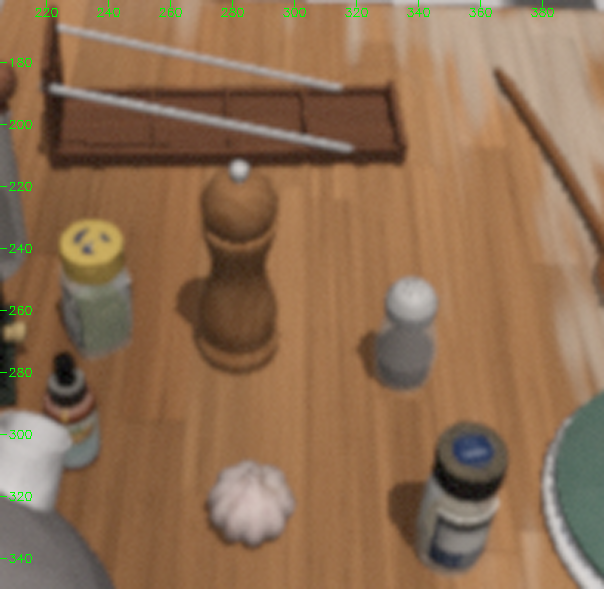

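```bash
cat > m.py <<'E'
from h import *
from scipy.optimize import least_squares
D=pickle.load(open("cam0.pkl","rb"))
T=lambda p:(145+p[0]/3.7-.0,125+p[1]/3.7); S=lambda p:(205+p[0]/3.1,160+p[1]/3.1)
obj={"mill":(.166,(304,263),(239,169)),"spice":(.105,(54,513),(473,450)),"salt":(.080,(282,480),(411,303)),
"garlic":(.026,(114,341),(250,504)),"van":(.1,(163,140),(65,360)),"yel":(.096,(320,139),(92,243))}
for k,(z,t,s) in obj.items():
    a=ray(D["top"],T(t),z)[:2];b=ray(D["side"],S(s),z)[:2]; print(k,a.round(4),b.round(4))
pts=[("top",(-64,-37,24),(612,198)),("top",(-64,37,24),(716,185)),("top",(0,-37,24),(617,290)),("top",(0,37,24),(722,280)),("top",(66,-37,24),(622,388)),("top",(66,37,24),(730,376)),
("top",(-145,-43,107),(585,44)),("top",(-145,43,107),(719,29)),("top",(147,-43,26),(627,511)),("top",(147,43,26),(758,497)),
("side",(147,-43,0),(403,163)),("side",(-147,-43,0),(53,167)),("side",(-145,-43,107),(48,86)),("side",(147,43,26),(393,84)),]
def W(q,P):
    c,s=np.cos(q[2]),np.sin(q[2]); P=np.array(P)/1000; return np.array([q[0]+c*P[0]-s*P[1],q[1]+s*P[0]+c*P[1],P[2]])
def res(q,sg):
    r=[]
    for n,P,p in pts:
        P=(P[0],sg*P[1],P[2]); u=(T if n=="top" else S)(p); r.append(proj(D[n],W(q,P))[0]-u)
    return np.ravel(r)
for sg in(1,-1):
    f=least_squares(res,[.45,-.0,np.pi],args=(sg,),loss="soft_l1"); print(sg,f.x.round(4),f.cost); 
    if f.cost<100: print(f.fun.reshape(-1,2).round(1)); [print(x,W(f.x,(x,0,0)).round(4)) for x in(-103,-32,33,104,-143.5)]
E
python3 m.py
```

```text
mill [0.5782 0.2393] [0.5777 0.2398]
spice [0.4419 0.3947] [0.4408 0.3969]
salt [0.4615 0.2619] [0.4629 0.2688]
garlic [0.5604 0.3795] [0.5631 0.388 ]
van [0.6744 0.3353] [0.6769 0.3424]
yel [0.6745 0.2373] [0.6738 0.2416]
1 [0.5919 0.0141 3.2193] 14.05229474623289
[[-3.  -0.2]
 [-1.5  0.6]
 [-1.5  0. ]
 [ 0.  -0.1]
 [ 0.2 -0. ]
 [ 1.2  0.3]
 [ 0.3 -1. ]
 [ 0.6 -0.3]
 [ 0.2  0.3]
 [ 0.4  0.6]
 [ 0.7  0.5]
 [-0.3  0.8]
 [-1.7 -6.2]
 [ 0.3 -2.4]]
-103 [0.6946 0.0221 0.    ]
-32 [0.6238 0.0165 0.    ]
33 [0.559  0.0115 0.    ]
104 [0.4882 0.006  0.    ]
-143.5 [0.735  0.0252 0.    ]
-1 [0.5938 0.0773 3.085 ] 386.0516140367158
```

Emit:
{"api": "step_arm", "payload": {"series": "-5 0 0 0 0 -0.05; -10 0 0 0 0 -0.1; -16 -0.3 0 0 0 -0.17; -22 -0.6 0 0 0 -0.25; -28 -0.8 1 0 0 -0.33; -34 -1 2 0 0 -0.395; -39 -1.2 4 0 0 -0.395; -41.4 -1.2 6 0 0 -0.395; -41.4 -1.2 8 0 0 -0.395; -41.4 -1.2 8 0 0 -0.395", "gripper": 8.5, "newtons": 20}}

```text
clock: 1.35
eef_pos: [0.5592, 0.3815, 0.1619]
tool_rot: [-3.139, -0.006, -3.064]
wrist_force: [-0.4, 0.9, -0.4]
width: 0.992
finger_force: 0.0
```

Emit:
{"api": "step_arm", "payload": {"series": "0 0 2 0 0 0; 0 0 5 0 0 0; 0 0 6 0 0 0; 0 0 6 0 0 0"}}

```text
clock: 1.85
eef_pos: [0.5605, 0.382, 0.1047]
tool_rot: [-3.141, -0.001, -3.063]
wrist_force: [0.6, -0.5, -0.8]
width: 0.998
finger_force: 0.0
```

```bash
python3 - <<'E'
from h import *
from bench import arm
s=arm.state();print(s["eef_pos"],s["tool_rot"],s["joints"].round(2))
d=arm.get_image("side");crop(d,190,420,150,340,3.1,"pics/g1.png")
print(proj(d,s["eef_pos"]),proj(d,s["eef_pos"]-[0,0,.014]))
E
```

```text
[0.56047355 0.38195565 0.10465392] [-3.14104258e+00 -1.33433994e-03 -3.06347413e+00] [ 0.51  0.43  1.23  0.    1.48 -1.13]
[[288.39892973 295.09377884]] [[288.1565167  299.77361528]]
```

View pics/g1.png

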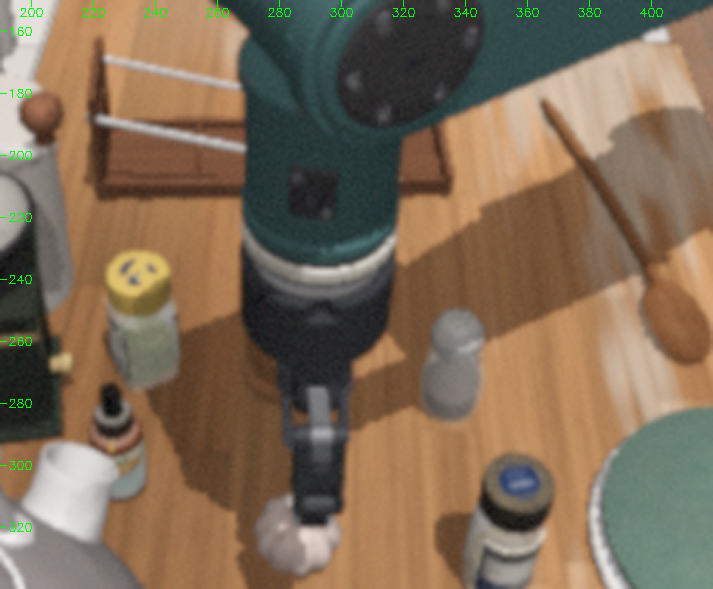

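Emit:
{"api": "step_arm", "payload": {"series": "-0.1 0 2 0 0 0; -0.1 0 4 0 0 0; -0.1 0 6 0 0 0; -0.1 0 7 0 0 0; -0.1 0 7.7 0 0 0; -0.1 0 7.7 0 0 0; -0.1 0 7.7 0 0 0"}}

```text
clock: 2.78
eef_pos: [0.563, 0.3821, 0.0293]
tool_rot: [3.141, 0.002, -3.064]
wrist_force: [-0.2, 0.1, -0.3]
width: 1.0
finger_force: 0.0
```

Emit:
{"api": "step_arm", "payload": {"series": "0 0 0 0 0 0; 0 0 0 0 0 0; 0 0 0 0 0 0; 0 0 0 0 0 0; 0 0 0 0 0 0; 0 0 0 0 0 0; 0 0 0 0 0 0", "gripper": 4, "newtons": 20}}

```text
clock: 3.65
eef_pos: [0.5628, 0.3821, 0.0295]
tool_rot: [3.141, 0.001, -3.064]
wrist_force: [-2.1, -0.4, 5.3]
width: 0.592
finger_force: 20.9
```

```bash
python3 - <<'E'
from h import *
from bench import arm
s=arm.state();print(s["eef_pos"],s["tool_rot"],s["width"])
d=arm.get_image("side");crop(d,240,340,250,345,5.8,"pics/g2.png")
for y in(.0265,.037,.041):
  for b in (0,.005,.01,.015,.02): print(y,b,proj(d,[s["eef_pos"][0],s["eef_pos"][1]+y,b]).round(1))
E
```

```text
[0.56280849 0.38207497 0.02949451] [ 3.14088079e+00  1.42929258e-03 -3.06433144e+00] 0.5921250582834495
0.0265 0 [[285.1 339.8]]
0.0265 0.005 [[285.2 338.4]]
0.0265 0.01 [[285.3 337. ]]
0.0265 0.015 [[285.3 335.6]]
0.0265 0.02 [[285.4 334.2]]
0.037 0 [[285. 345.]]
0.037 0.005 [[285.  343.6]]
0.037 0.01 [[285.1 342.2]]
0.037 0.015 [[285.2 340.8]]
0.037 0.02 [[285.2 339.4]]
0.041 0 [[284.9 347. ]]
0.041 0.005 [[285.  345.6]]
0.041 0.01 [[285.  344.2]]
0.041 0.015 [[285.1 342.8]]
0.041 0.02 [[285.2 341.4]]
```

View pics/g2.png

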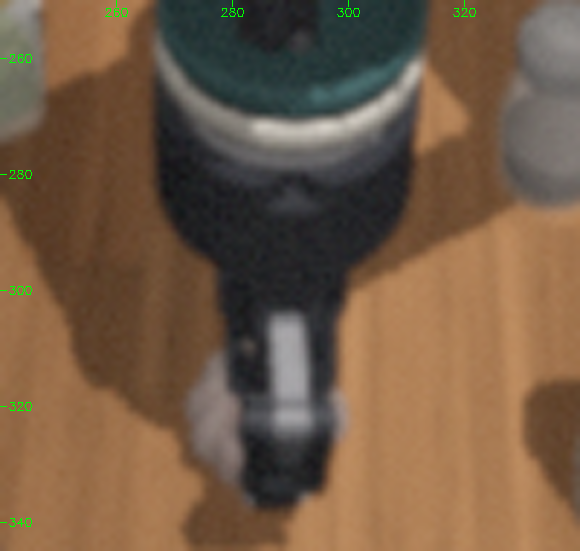

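Emit:
{"api": "step_arm", "payload": {"series": "0 0 0 0 0 0; 0 0 0 0 0 0; 0 0 0 0 0 0; -0.3 0 0.4 0 0 0; -0.3 0 0.9 0 0 0; -0.3 0 0.9 0 0 0", "gripper": 8.5}}

```text
clock: 4.45
eef_pos: [0.5649, 0.3817, 0.0182]
tool_rot: [-3.141, -0.002, -3.065]
wrist_force: [-0.2, -0.2, -0.9]
width: 0.996
finger_force: 0.0
```

Emit:
{"api": "step_arm", "payload": {"series": "0 0 0 0 0 0; 0 0 0 0 0 0; 0 0 0 0 0 0; 0 0 0 0 0 0; 0 0 0 0 0 0; 0 0 0 0 0 0", "gripper": 4}}

```text
clock: 5.2
eef_pos: [0.5658, 0.3823, 0.0201]
tool_rot: [3.141, 0.001, -3.064]
wrist_force: [-0.3, 0.5, 2.5]
width: 0.589
finger_force: 21.0
```

Emit:
{"api": "step_arm", "payload": {"series": "0 0 -1 0 0 0; 0 0 -3 0 0 0; 0 0 -6 0 0 0; 0 0 -8 0 0 0; 0 0 -8 0 0 0"}}

```text
clock: 5.82
eef_pos: [0.5668, 0.3828, 0.1029]
tool_rot: [3.139, 0.005, -3.064]
wrist_force: [0.5, -0.6, -1.0]
width: 0.594
finger_force: 21.0
```

```bash
python3 - <<'E'
from h import *
from bench import arm
s=arm.state();print(s["eef_pos"],s["tool_rot"],s["width"])
d=arm.get_image("side");crop(d,240,340,225,325,5.8,"pics/g3.png")
E
```

```text
[0.5668033  0.38283337 0.10288147] [ 3.13900138  0.00549509 -3.06434586] 0.5941076154341435
```

View pics/g3.png

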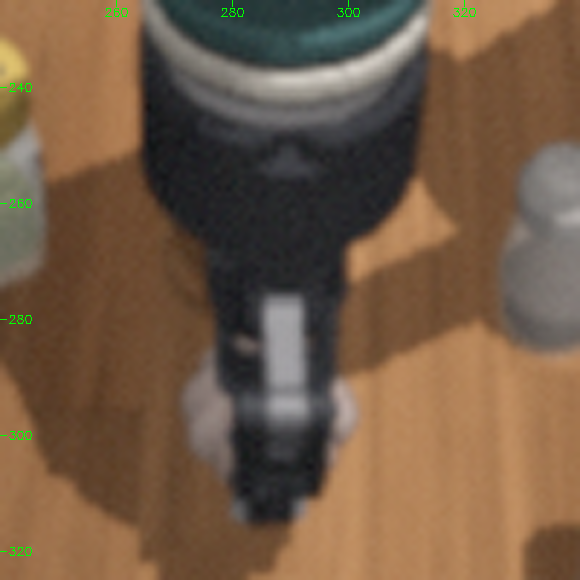

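Emit:
{"api": "step_arm", "payload": {"series": "0 0 -5 0 0 0; 0 0 -9 0 0 0; 1 -3 -11.7 0 0 0; 2.5 -9 -11.7 0 0 0; 4 -15 -11.7 0 0 0; 6 -21 -11.7 0 0 0; 8 -27 -11.7 0 0 0; 10 -33 -11.7 0 0 0; 10.8 -36 -11.7 0 0 0; 10.8 -37 -11.7 0 0 0"}}

```text
clock: 7.12
eef_pos: [0.4852, 0.0032, 0.2149]
tool_rot: [3.141, -0.003, -3.067]
wrist_force: [1.2, 0.1, -1.1]
width: 0.592
finger_force: 21.2
```

Emit:
{"api": "step_arm", "payload": {"series": "0 0 4 0 0 0; 0 0 8 0 0 0; 0 0 10 0 0 0; 0 0 12 0 0 0; 0 0 13 0 0 0; 0 0 13 0 0 0; 0 0 13 0 0 0"}}

```text
clock: 8.0
eef_pos: [0.4869, 0.005, 0.0871]
tool_rot: [-3.142, 0.001, -3.064]
wrist_force: [0.6, -0.2, -0.5]
width: 0.594
finger_force: 21.2
```

Emit:
{"api": "step_arm", "payload": {"series": "-0.1 0 1.5 0 0 0; -0.1 0 3 0 0 0; -0.1 0 4 0 0 0; -0.1 0 4.8 0 0 0; -0.1 0 5.2 0 0 0; -0.1 0 5.4 0 0 0; -0.1 0 5.4 0 0 0"}}

```text
clock: 8.88
eef_pos: [0.4875, 0.0049, 0.0325]
tool_rot: [3.142, 0.001, -3.064]
wrist_force: [0.0, 0.6, 0.1]
width: 0.592
finger_force: 21.2
```

```bash
python3 - <<'E'
from h import *
from bench import arm
s=arm.state();print(s["eef_pos"],s["tool_rot"],s["wrist_force"])
d=arm.get_image("side");crop(d,205,350,150,250,5,"pics/g4.png")
E
```

```text
[0.48745361 0.00487503 0.03250219] [ 3.14157783e+00  5.10093423e-04 -3.06437566e+00] [0.03591008 0.55765359 0.13880151]
```

View pics/g4.png

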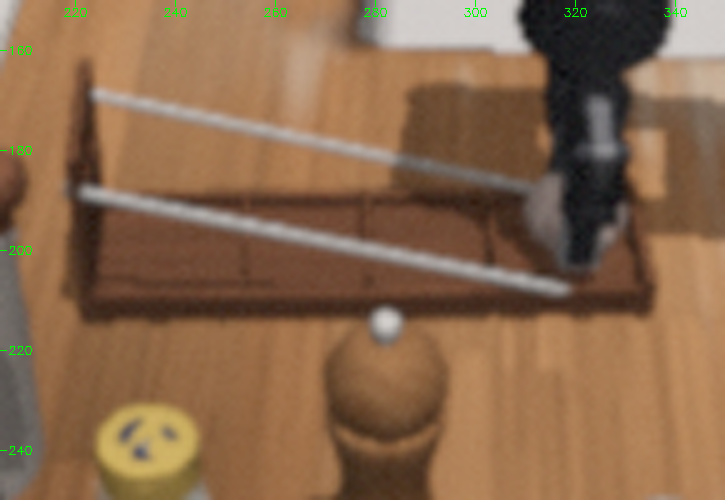

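Emit:
{"api": "step_arm", "payload": {"series": "0 0 0 0 0 0; 0 0 0 0 0 0; 0 0 0 0 0 0", "gripper": 6.3}}

```text
clock: 9.3
eef_pos: [0.4874, 0.0049, 0.0325]
tool_rot: [3.142, 0.0, -3.064]
wrist_force: [0.1, -0.6, 0.0]
width: 0.737
finger_force: 0.0
```

Emit:
{"api": "step_arm", "payload": {"series": "0 0 -1 0 0 0; 0 0 -3 0 0 0; 0 0 -6 0 0 0; 0 0 -12 0 0 0; 0 0 -12 0 0 0", "gripper": 8.5}}

```text
clock: 9.93
eef_pos: [0.491, 0.0045, 0.1594]
tool_rot: [-3.139, 0.013, -3.064]
wrist_force: [-0.6, -0.2, 0.1]
width: 0.993
finger_force: 0.0
```

Emit:
{"api": "step_arm", "payload": {"series": "0.1 5 0 0 0 0; 0.2 11 0 0 0 0; 0.3 17 0 0 0 0; 0.5 22 0 0 0 0; 0.5 26 0 0 0 0; 0.5 26 2 0 0 0; 0.5 26 5 0 0 0; 0.5 26 8 0 0 0; 0.5 26 9.8 0 0 0; 0.5 26 9.8 0 0 0"}}

```text
clock: 11.18
eef_pos: [0.461, 0.2632, 0.0527]
tool_rot: [-3.14, -0.004, -3.064]
wrist_force: [-0.1, -0.8, 0.2]
width: 0.997
finger_force: 0.0
```

```bash
python3 - <<'E'
from h import *
from bench import arm
s=arm.state();print(s["eef_pos"],s["tool_rot"],s["wrist_force"])
d=arm.get_image("side");a=d["pixels"][210:310,290:390]; b=d["pixels"][150:230,205:350]
crop(d,205,390,150,300,4,"pics/s1.png")
E
```

```text
[0.46103713 0.26316633 0.05266263] [-3.14044477 -0.00359797 -3.06449757] [-0.09682285 -0.80569919  0.20416715]
```

View pics/s1.png

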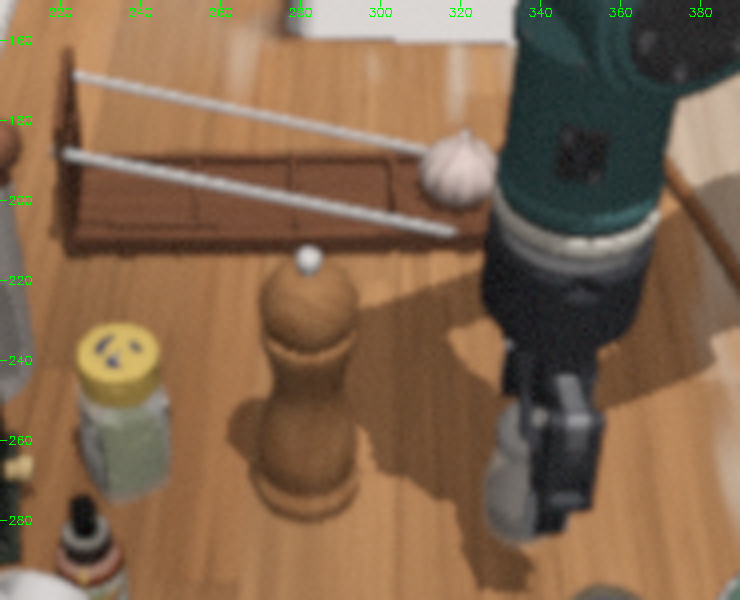

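```bash
python3 - <<'E'
from h import *
d=pickle.load(open("cam0.pkl","rb"))["side"]
print(proj(d,[[.461,.263,.05],[.461,.263,0],[.461,.263,.08],[.4575,.313,.05],[.4575,.32,.05],[.461-.011-.004,.313,.05],[.461+.011-.004,.313,.05]]).round(1))
print(ray(d,(205+404/3.1,160+350/3.1),.037), ray(d,(205+411/3.1,160+300/3.1),.08))
E
```

```text
[[336.6 265.2]
 [334.  280.2]
 [338.3 255.6]
 [340.2 284.8]
 [340.5 287.7]
 [346.  285. ]
 [334.9 284.6]]
[0.46289956 0.27293966 0.037     ] [0.46270059 0.26616576 0.08      ]
```

Emit:
{"api": "step_arm", "payload": {"series": "0 0 0 0 0 0; 0 0 0 0 0 0; 0 0 0 0 0 0; 0 0 0 0 0 0; 0 0 0 0 0 0; 0 0 0 0 0 0; 0 0 0 0 0 0", "gripper": 3, "newtons": 30}}

```text
clock: 12.1
eef_pos: [0.4629, 0.2639, 0.0557]
tool_rot: [3.141, 0.002, -3.064]
wrist_force: [-1.4, -1.0, 7.6]
width: 0.426
finger_force: 30.0
```

Emit:
{"api": "step_arm", "payload": {"series": "0 0 -1 0 0 0; 0 0 -3 0 0 0; 0 0 -6 0 0 0; 0 0 -9 0 0 0; 0 0 -12 0 0 0; 0 0 -12 0 0 0"}}

```text
clock: 12.85
eef_pos: [0.4636, 0.2644, 0.1772]
tool_rot: [3.139, 0.006, -3.064]
wrist_force: [0.2, -0.0, -1.8]
width: 0.423
finger_force: 29.9
```

```bash
python3 - <<'E'
from h import *
from bench import arm
s=arm.state();print(s["eef_pos"],s["tool_rot"],s["width"])
d=arm.get_image("side");t=arm.get_image("top")
crop(d,290,390,160,300,4,"a.png");crop(t,170,270,200,300,4,"b.png")
a,b=cv2.imread("a.png"),cv2.imread("b.png");b=cv2.copyMakeBorder(b,0,a.shape[0]-b.shape[0],0,0,0)
cv2.imwrite("pics/s2.png",np.hstack([a,b]))
E
```

```text
[0.46360642 0.26441847 0.17718366] [ 3.13932565  0.00579767 -3.06431753] 0.42305352290204257
```

View pics/s2.png

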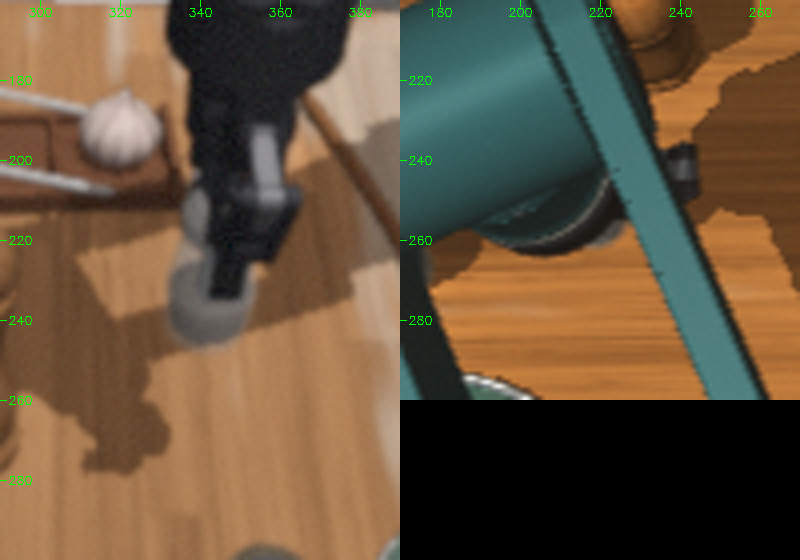

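```bash
python3 - <<'E'
from h import *
d=pickle.load(open("cam0.pkl","rb"))["side"]
print(proj(d,[[.4636,.2644,.121],[.4636,.2644,.14],[.4636,.2864,.121],[.461,.3,.165]]).round(1))
for z in (.121,.14,.158): print(ray(d,(342,232),z).round(4))
E
```

```text
[[339.5 242.2]
 [340.7 235.4]
 [340.4 250.6]
 [345.4 239.8]]
[0.4564 0.2359 0.121 ]
[0.4603 0.2551 0.14  ]
[0.464  0.2732 0.158 ]
```

Emit:
{"api": "step_arm", "payload": {"series": "0 -3 0 0 0 0; 0 -9 0 0 0 0; -1 -14 0 0 0 0; -3 -19 0 0 0 0; -5 -23 0 0 0 0; -7 -25.5 0 0 0 0; -7.5 -26 0 0 0 0; -7.5 -26 3 0 0 0; -7.5 -26 6 0 0 0; -7.5 -26 6 0 0 0"}}

```text
clock: 14.2
eef_pos: [0.5536, 0.0114, 0.1098]
tool_rot: [3.139, -0.01, -3.063]
wrist_force: [-0.2, 0.5, -1.5]
width: 0.423
finger_force: 30.0
```

Emit:
{"api": "step_arm", "payload": {"series": "0 0 0.5 0 0 0; 0 0 1.5 0 0 0; 0 0 2.5 0 0 0; 0 0 3 0 0 0; 0 0 3 0 0 0"}}

```text
clock: 14.82
eef_pos: [0.5566, 0.0103, 0.0837]
tool_rot: [3.141, -0.001, -3.064]
wrist_force: [-0.6, 0.0, -1.6]
width: 0.423
finger_force: 30.0
```

Emit:
{"api": "step_arm", "payload": {"series": "-0.3 0.1 0 0 0 0; -0.3 0.1 0.6 0 0 0; -0.3 0.1 1 0 0 0; -0.3 0.1 1.4 0 0 0; -0.3 0.1 1.4 0 0 0; -0.3 0.1 1.4 0 0 0"}}

```text
clock: 15.58
eef_pos: [0.56, 0.0115, 0.0704]
tool_rot: [3.142, 0.0, -3.064]
wrist_force: [1.4, -0.3, -0.7]
width: 0.418
finger_force: 30.0
```

```bash
python3 - <<'E'
from h import *
from bench import arm
s=arm.state();print(s["eef_pos"],s["tool_rot"],s["wrist_force"])
d=arm.get_image("side");crop(d,205,350,130,230,5,"pics/s3.png")
E
```

```text
[0.55999431 0.01151513 0.070375  ] [ 3.14154310e+00  1.76020861e-04 -3.06435067e+00] [ 1.42610544 -0.25955939 -0.7180174 ]
```

View pics/s3.png

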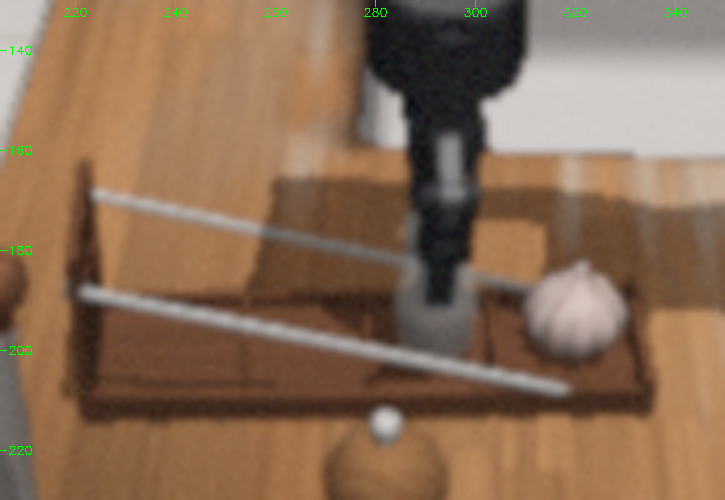

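Emit:
{"api": "step_arm", "payload": {"series": "0 0 0.1 0 0 0; 0 0 0.2 0 0 0; 0 0 0.2 0 0 0"}}

```text
clock: 16.0
eef_pos: [0.5599, 0.0115, 0.0682]
tool_rot: [3.141, -0.0, -3.064]
wrist_force: [-0.6, 0.2, -1.6]
width: 0.425
finger_force: 30.0
```

Emit:
{"api": "step_arm", "payload": {"series": "0 0 0 0 0 0; 0 0 0 0 0 0; 0 0 0 0 0 0; 0 0 0 0 0 0", "gripper": 6.5}}

```text
clock: 16.5
eef_pos: [0.56, 0.0115, 0.0685]
tool_rot: [3.142, 0.0, -3.064]
wrist_force: [-0.1, 0.8, 0.1]
width: 0.761
finger_force: 0.0
```

Emit:
{"api": "step_arm", "payload": {"series": "0 0 -2 0 0 0; 0 0 -5 0 0 0; 0 0 -9 0 0 0; 0 0 -14 0 0 0; 0 0 -14 0 0 0; 0 0 -14 0 0 0", "gripper": 8.5}}

```text
clock: 17.25
eef_pos: [0.5597, 0.0115, 0.208]
tool_rot: [3.141, -0.0, -3.064]
wrist_force: [-0.2, -0.8, -0.2]
width: 0.997
finger_force: 0.0
```

Emit:
{"api": "step_arm", "payload": {"series": "1 4 0 0 0 0; 2.5 10 0 0 0 0; 4 16 0 0 0 0; 5.4 22 0 0 0 0; 6.8 28 0 0 0 0; 8 34 0 0 0 0; 8.8 38 0 0 0 0; 8.8 39.2 0 0 0 0; 8.8 39.2 0 0 0 0; 8.8 39.2 3 0 0 0"}}

```text
clock: 18.5
eef_pos: [0.444, 0.395, 0.1805]
tool_rot: [3.139, 0.005, -3.066]
wrist_force: [0.3, 0.9, 0.4]
width: 0.996
finger_force: 0.0
```

Emit:
{"api": "step_arm", "payload": {"series": "0 0 2 0 0 0; 0 0 5 0 0 0; 0 0 8 0 0 0; 0 0 10 0 0 0; 0 0 10.2 0 0 0; 0 0 10.2 0 0 0"}}

```text
clock: 19.25
eef_pos: [0.4428, 0.3947, 0.0769]
tool_rot: [3.141, 0.001, -3.066]
wrist_force: [-0.5, 0.1, 0.3]
width: 0.992
finger_force: 0.0
```

Emit:
{"api": "step_arm", "payload": {"series": "0.1 0 0 0 0 0; 0.1 0 0 0 0 0; 0.1 0 0 0 0 0; 0.1 0 0 0 0 0; 0.1 0 0 0 0 0; 0.1 0 0 0 0 0; 0.1 0 0 0 0 0", "gripper": 3, "newtons": 30}}

```text
clock: 20.12
eef_pos: [0.4414, 0.396, 0.0773]
tool_rot: [3.14, 0.002, -3.064]
wrist_force: [-0.6, -0.5, 5.0]
width: 0.468
finger_force: 30.3
```

Emit:
{"api": "step_arm", "payload": {"series": "0 0 -1 0 0 0; 0 0 -3 0 0 0; 0 0 -6 0 0 0; 0 0 -10 0 0 0; 0 0 -14 0 0 0; 0 0 -17.5 0 0 0; 0 0 -17.5 0 0 0; 0 0 -17.5 0 0 0"}}

```text
clock: 21.12
eef_pos: [0.4404, 0.3949, 0.2491]
tool_rot: [-3.14, -0.003, -3.064]
wrist_force: [-0.3, -0.1, -1.9]
width: 0.472
finger_force: 30.5
```

```bash
python3 - <<'E'
from h import *
from bench import arm
s=arm.state();print(s["eef_pos"],s["tool_rot"],s["width"])
d=arm.get_image("side");crop(d,210,420,120,310,3.1,"pics/p1.png")
p=s["eef_pos"];print(proj(d,[p-[0,0,.1],p-[0,0,.076],p-[0,0,0],p+[0,0,.029]]).round(1))
E
```

```text
[0.44039229 0.39493331 0.24912551] [-3.13968167e+00 -2.94734238e-03 -3.06448054e+00] 0.47183198825769623
[[361.8 288.7]
 [364.1 279.6]
 [372.5 247.5]
 [376.1 233.7]]
```

View pics/p1.png

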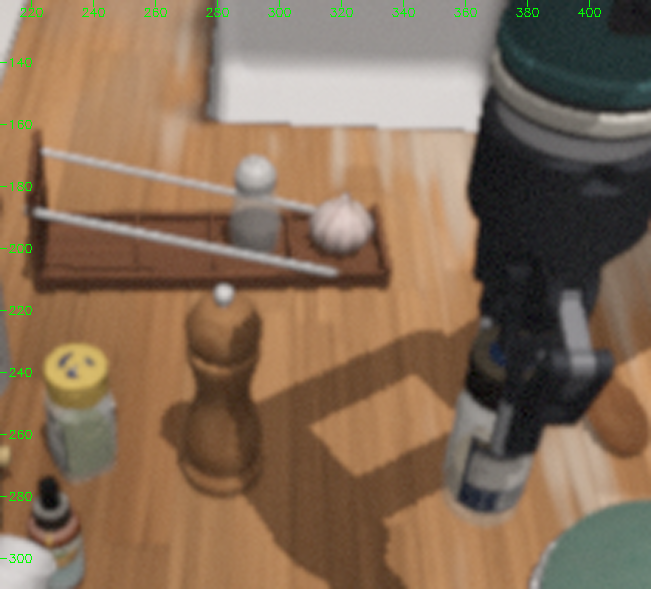

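Emit:
{"api": "step_arm", "payload": {"series": "0 -4 0 0 0 0; 0 -10 0 0 0 0; 0 -16 0 0 0 0; -1 -22 0 0 0 0; -4 -27 0 0 0 0; -7 -32 0 0 0 0; -10.5 -36.5 0 0 0 0; -14 -39 0 0 0 0; -15.4 -39.2 0 0 0 0; -15.4 -39.2 0 0 0 0"}}

```text
clock: 22.42
eef_pos: [0.6244, 0.016, 0.2477]
tool_rot: [3.141, -0.006, -3.065]
wrist_force: [0.1, 0.6, -1.5]
width: 0.469
finger_force: 30.7
```

Emit:
{"api": "step_arm", "payload": {"series": "0 0 3 0 0 0; 0 0 7 0 0 0; 0 0 11 0 0 0; 0 0 13 0 0 0; 0 0 14 0 0 0; 0 0 14 0 0 0; 0 0 14 0 0 0"}}

```text
clock: 23.3
eef_pos: [0.6254, 0.0166, 0.1129]
tool_rot: [-3.141, 0.003, -3.064]
wrist_force: [-0.5, -0.8, -0.4]
width: 0.467
finger_force: 30.8
```

Descend to about 0.089.

Emit:
{"api": "step_arm", "payload": {"series": "0 0 0.7 0 0 0; 0 0 1.4 0 0 0; 0 0 1.9 0 0 0; 0 0 2.1 0 0 0; 0 0 2.1 0 0 0; 0 0 2.1 0 0 0"}}

```text
clock: 24.05
eef_pos: [0.6249, 0.0165, 0.0906]
tool_rot: [3.142, 0.001, -3.064]
wrist_force: [-0.4, 0.8, -1.2]
width: 0.467
finger_force: 30.9
```

Emit:
{"api": "step_arm", "payload": {"series": "0 0 0.1 0 0 0; 0 0 0.1 0 0 0; 0 0 0.2 0 0 0; 0 0 0.2 0 0 0"}}

```text
clock: 24.55
eef_pos: [0.625, 0.0165, 0.0893]
tool_rot: [-3.142, 0.001, -3.064]
wrist_force: [-1.4, -0.1, 3.7]
width: 0.47
finger_force: 31.1
```

Emit:
{"api": "step_arm", "payload": {"series": "0 0 0 0 0 0; 0 0 0 0 0 0; 0 0 0 0 0 0; 0 0 0 0 0 0", "gripper": 6.2}}

```text
clock: 25.05
eef_pos: [0.6247, 0.0165, 0.0881]
tool_rot: [3.141, -0.0, -3.064]
wrist_force: [-0.2, 0.3, 0.2]
width: 0.725
finger_force: 0.0
```

Emit:
{"api": "step_arm", "payload": {"series": "0 0 -2 0 0 0; 0 0 -5 0 0 0; 0 0 -9 0 0 0; 0 0 -14 0 0 0; 0 0 -17 0 0 0; 0 0 -17 0 0 0", "gripper": 8.5}}

```text
clock: 25.8
eef_pos: [0.6263, 0.0164, 0.2644]
tool_rot: [-3.14, 0.01, -3.064]
wrist_force: [-0.1, -0.0, -0.5]
width: 0.994
finger_force: 0.0
```

Emit:
{"api": "step_arm", "payload": {"series": "0.5 5 0 0 0 0; 1.5 11 0 0 0 0; 2.5 17 0 0 0 0; 3 21 0 0 0 0; 3 22.6 0 0 0 0; 3 22.6 0 0 0 0; 3 22.6 3 0 0 0; 3 22.6 5 0 0 0; 3 22.6 5 0 0 0"}}

```text
clock: 26.92
eef_pos: [0.5769, 0.2372, 0.2056]
tool_rot: [-3.14, -0.005, -3.067]
wrist_force: [0.7, 0.3, 0.4]
width: 0.998
finger_force: 0.0
```

Emit:
{"api": "step_arm", "payload": {"series": "0 0 2 0 0 0; 0 0 4 0 0 0; 0 0 6 0 0 0; 0 0 7.4 0 0 0; 0 0 7.4 0 0 0; 0 0 7.4 0 0 0"}}

```text
clock: 27.68
eef_pos: [0.5782, 0.2394, 0.1356]
tool_rot: [3.141, 0.002, -3.065]
wrist_force: [0.8, 0.7, 0.6]
width: 1.0
finger_force: 0.0
```

Emit:
{"api": "step_arm", "payload": {"series": "0 0 0 0 0 0; 0 0 0 0 0 0; 0 0 0 0 0 0; 0 0 0 0 0 0; 0 0 0 0 0 0; 0 0 0 0 0 0; 0 0 0 0 0 0", "gripper": 3.5, "newtons": 40}}

```text
clock: 28.55
eef_pos: [0.578, 0.24, 0.1356]
tool_rot: [3.141, 0.002, -3.064]
wrist_force: [0.2, 1.0, 5.0]
width: 0.544
finger_force: 41.4
```

Emit:
{"api": "step_arm", "payload": {"series": "0 0 -1 0 0 0; 0 0 -3 0 0 0; 0 0 -6 0 0 0; 0 0 -10 0 0 0; 0 0 -14 0 0 0; 0 0 -14 0 0 0; 0 0 -14 0 0 0"}}

```text
clock: 29.42
eef_pos: [0.5769, 0.2392, 0.2724]
tool_rot: [-3.141, -0.003, -3.065]
wrist_force: [-0.3, 0.6, -3.5]
width: 0.548
finger_force: 41.3
```

```bash
python3 - <<'E'
from h import *
from bench import arm
s=arm.state();print(s["eef_pos"],s["tool_rot"],s["width"])
d=arm.get_image("side");crop(d,205,350,120,310,3.1,"pics/q1.png")
p=s["eef_pos"];print(proj(d,[p-[0,0,.135],p-[0,0,.07],p]).round(1))
E
```

```text
[0.57686051 0.23920232 0.27244878] [-3.14074337e+00 -3.04312528e-03 -3.06455557e+00] 0.5478517266657688
[[282.3 224.9]
 [283.  199.9]
 [283.8 169.4]]
```

View pics/q1.png

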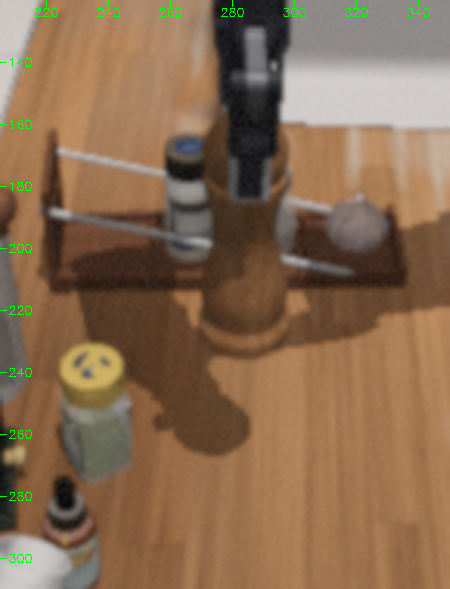

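Emit:
{"api": "step_arm", "payload": {"series": "-1.5 -3 0 0 0 0; -4 -8 0 0 0 0; -6.5 -13 0 0 0 0; -9 -18 0 0 0 0; -10.1 -21.5 0 0 0 0; -10.1 -22.5 0 0 0 0; -10.1 -22.5 0 0 0 0; -10.1 -22.5 0 0 0 0"}}

```text
clock: 30.48
eef_pos: [0.6949, 0.0245, 0.2739]
tool_rot: [3.141, -0.001, -3.063]
wrist_force: [0.8, 0.3, -1.6]
width: 0.546
finger_force: 41.5
```

Emit:
{"api": "step_arm", "payload": {"series": "0 0 2 0 0 0; 0 0 5 0 0 0; 0 0 7.5 0 0 0; 0 0 9.5 0 0 0; 0 0 10.5 0 0 0; 0 0 10.5 0 0 0; 0 0 10.5 0 0 0"}}

```text
clock: 31.35
eef_pos: [0.6961, 0.023, 0.1709]
tool_rot: [-3.141, 0.003, -3.064]
wrist_force: [0.6, -0.6, -1.0]
width: 0.546
finger_force: 41.6
```

Emit:
{"api": "step_arm", "payload": {"series": "0 0 0.7 0 0 0; 0 0 1.3 0 0 0; 0 0 1.8 0 0 0; 0 0 2.1 0 0 0; 0 0 2.2 0 0 0; 0 0 2.2 0 0 0; 0 0 2.2 0 0 0"}}

```text
clock: 32.22
eef_pos: [0.6956, 0.023, 0.1477]
tool_rot: [3.142, 0.001, -3.064]
wrist_force: [0.5, 0.5, -1.0]
width: 0.545
finger_force: 41.7
```

Emit:
{"api": "step_arm", "payload": {"series": "0 0 0.1 0 0 0; 0 0 0.1 0 0 0; 0 0 0.2 0 0 0; 0 0 0.2 0 0 0"}}

```text
clock: 32.72
eef_pos: [0.6962, 0.0231, 0.1476]
tool_rot: [-3.142, 0.003, -3.064]
wrist_force: [-1.9, 0.6, 6.5]
width: 0.549
finger_force: 42.2
```

Contact with the floor. Release and back off.

Emit:
{"api": "step_arm", "payload": {"series": "0 0 0 0 0 0; 0 0 0 0 0 0; 0 0 0 0 0 0; 0 0 0 0 0 0", "gripper": 7}}

```text
clock: 33.22
eef_pos: [0.6953, 0.0229, 0.1448]
tool_rot: [3.141, -0.001, -3.064]
wrist_force: [-0.3, 0.7, 0.4]
width: 0.817
finger_force: 0.0
```

Emit:
{"api": "step_arm", "payload": {"series": "0 0 -1 0 0 0; 0 0 -4 0 0 0; 0 0 -8 0 0 0; 0 0 -12 0 0 0; 0 0 -15 0 0 0; 6 0 -15 0 0 0; 12 0 -15 0 0 0; 18 0 -15 0 0 0; 24 0 -15 0 0 0; 24 0 -15 0 0 0", "gripper": 8.5}}

```text
clock: 34.48
eef_pos: [0.4526, 0.0046, 0.2965]
tool_rot: [-3.141, 0.002, -3.065]
wrist_force: [0.2, -0.3, 0.0]
width: 0.995
finger_force: 0.0
```

```bash
python3 - <<'E'
from h import *
from bench import arm
s=arm.state();print(s["eef_pos"],s["tool_rot"],s["width"])
d=arm.get_image("side");t=arm.get_image("top")
crop(d,205,345,110,260,3.1,"a.png");crop(t,215,360,110,260,2.4,"b.png")
a,b=cv2.imread("a.png"),cv2.imread("b.png");b=cv2.copyMakeBorder(b,0,a.shape[0]-b.shape[0],0,0,0)
cv2.imwrite("pics/f.png",np.hstack([a,b]))
E
```

```text
[0.4526457  0.00458766 0.29647983] [-3.14123676e+00  1.69839598e-03 -3.06496246e+00] 0.9946120715844239
```

View pics/f.png

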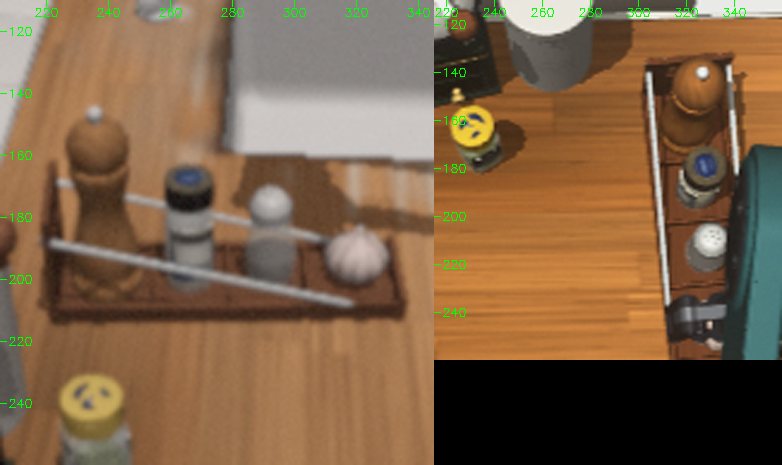

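```bash
python3 - <<'E'
from h import *
D=pickle.load(open("cam0.pkl","rb"))
q=np.array([.5919,.0141]);c,s=np.cos(3.2193),np.sin(3.2193)
R=lambda X:(np.array([[c,s],[-s,c]])@(X[:2]-q)*1000).round(1)
for n,z,sd,tp in [("mill",.178,(235.6,146.8),(327,140)),("jar",.117,(266,167.4),(328.8,179.2)),("salt",.09,(292.1,175.5),(330.4,210)),("garlic",.034,(319.8,192.3),None)]:
    print(n,R(ray(D["side"],sd,z)),tp and R(ray(D["top"],tp,z)))
E
```

```text
mill [-102.8   -3.1] [-1.046e+02  1.000e-01]
jar [-32.3  -1.2] [-32.7   2.3]
salt [33.   0.8] [33.4  1.2]
garlic [107.8   1.3] None
```

All within tolerance.

```bash
python3 -c "
from bench import arm
print(arm.close_job())"
```

```text
the job is handed in; nothing more can be done
None
```

The mill, black-capped jar, salt shaker and garlic stand upright in the rack in height order, each measured within about 4 mm of its bay centre; the bystanders were not touched, and the job was handed in at about 35 s, with no verdict returned.

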